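# Ready the wheeled cool box: clear its lid and draw the trolley handle to the second stop

### The job

The wheeled cool box is about to be rolled away. First take the sugar canister off its lid and stand it on the open part of the oval tray, setting it down rather than dropping it and leaving the glasses and the teapot alone. Then squeeze the orange release button in the trolley handle's grip, draw the handle up past its first stop to the second, all the way, and finish still holding the grip up there with the button squeezed in.

Things in the scene. Friction and masses are not known exactly. Their poses are not given: they have to be found in the camera images.
- cooler: Wheeled cool box, teal with a pale lid, 260 (x) x 385 (y) x 390 mm (z), loaded, it does not move. Stands on the lower patio just beyond the edge of the tiled step, handle side towards the robot. Origin: centre of its underside; z up; x from the handle side to the latch side. The flat lid top is at z = 390 mm; at the handle side the lid ends at x = -130 mm.
- grip (a point): Centre of the trolley handle's grip: black bar 205 mm long (along the cool box's y), 30 mm thick (x), 24 mm high (z), on two upright 16 mm tubes 85 mm either side. Stowed, it is at x = -145, y = 0, z = 428 mm of the cool box frame: just outside the lid's edge, 26 mm free between bar and lid-top level. Axes as the cool box's; moves with the handle.
- button_face (a point): Centre of the outer face of the orange release button, 28 mm wide (along the bar), 13 mm high, in the middle of the grip's lid-side face (+x of the cool box), 5 mm proud of it. Squeezing bar and button together, one finger on the button and one on the plain face opposite, presses it flush. Axes as the cool box's.
- handle (a joint): Height of the handle above its stowed place, m: 0 stowed, 0.10 first stop, 0.20 second stop, also the solid end of travel. Slides straight up; about 0.5 kg, 2 N friction. Button out: a catch locks it at each of the three places (2 mm play). Button in: it slides freely, the first stop is not felt, and it sinks if let go.
- button (a joint): Travel of the release button into the grip, m: 0 out, 0.005 flush with the grip's face, 0.006 its limit. Sprung: about 2 N to start, 6 N when flush. The catch is clear from 0.0035 on.
- canister: Closed steel sugar canister, 62 mm in diameter, 90 mm tall, sides plain up to 69 mm, then the lid; about 0.35 kg. Stands upright on the cool box's lid right behind the grip, where a finger must go for the button. Origin: centre of its underside, z up. Clip clasp (8 mm proud) on its +x side, away from the grip, hinge (6 mm proud) on -x; +y and -y sides are free to grasp.
- tray: Oval stainless tray on the step, fixed, 260 (x) x 380 mm (y, long axis) over the rolled rim, rim 20 mm high. Origin: underside of its centre; the flat floor is 5 mm above it, an oval of about 240 x 360 mm. Three glasses stand on its +y half; the -y half (for example the place at x = 0, y = -65 mm) is open.
- board: Fixed wooden serving board on the step, 200 (x) x 320 (y) x 15 mm, with a small wooden block and two upright teaspoons (up to 150 mm above the step) on its +y end and the teapot on its -y half. Origin: underside of its centre. Tray and board lie on either side of the robot's middle, either way round.
- glass0: Gold-rimmed tea glass, greenish, 56 mm across at the rim, 92 mm tall, loose, upright on the tray at its (-43, 60) mm. Origin: centre of its underside, z up. To be left alone.
- glass1: The same, violet, on the tray at its (43, 60) mm. To be left alone.
- glass2: The same, bluish, on the tray at its (0, 125) mm. To be left alone.
- teapot: Empty ceramic teapot with blue lid, 124 mm across the belly, about 195 mm over spout and handle, 132 mm tall, loose, standing on the board. Origin: centre of its underside, z up. To be left alone.
Things that resemble listed ones, but are neither listed nor needed, are in the scene too. What is shaped like the canister but brown or green is not meant.

How it is judged:
On the way, in this order (a step that is already met when the one before it is completed fails the run):
1. the canister stands upright on the tray, let go, the handle still stowed (contact force between canister and tray above 1 N and contact force between canister and the fingers below 0.1 N and angle between canister's own z axis and vertical below 0.08 rad and linear speed of canister below 0.05 m/s and value of joint handle below 0.01 m), for 0.2 s.
2. the button is squeezed in with the handle still stowed (value of joint button above 0.0035 m and value of joint handle below 0.01 m), for 0.04 s.
3. the handle is drawn up to its second stop, button in (value of joint handle above 0.194 m and value of joint button above 0.0035 m), for 0.2 s.
At the end, for the whole second after the job is handed in: Fingers still squeeze the grip (over 6 N), button in by at least 3.5 mm, handle within 6 mm of its second stop. The canister stands upright (within 4.5 degrees), still and let go on the tray. No glass nor the teapot is over 20 mm from where it was (all of step 3 and contact force between cooler and the fingers above 6 N and contact force between canister and tray above 1 N and contact force between canister and the fingers below 0.1 N and angle between canister's own z axis and vertical below 0.08 rad and linear speed of canister below 0.02 m/s and distance of each of glass0, glass1, glass2, teapot from where it was at the start of the episode below 0.02 m); the arm keeps its last pose, push and grip.
It fails at once if a glass or the teapot is shifted by more than 25 mm or tipped (distance of any of glass0, glass1, glass2, teapot from where it was at the start of the episode above 0.025 m or angle between any of glass0, glass1, glass2, teapot's own z axis and vertical above 0.3 rad).
It fails at once if the canister is dropped (falls free, faster than 0.6 m/s) (linear speed of canister above 0.6 m/s and contact force between canister and the fingers below 0.1 N).
It fails at once if the handle is forced past its catch with the button out (value of joint handle between 0.012 and 0.088 m and value of joint button below 0.002 m).
It also fails if it takes over 58 s, if anything falls off the work surface, if the arm or the gripper's body presses on something with over 40 N, if the wrist force passes 120 N, or if a joint passes its speed limit or range.

### The arm

A 7-joint arm with a two-finger parallel gripper is mounted at the origin on the work surface. World frame = base frame: x ahead of the robot, y to its left, z up, the work surface at z = 0. Lengths are in m, angles in rad, forces in N, time in s.
With the tool pointing down it reaches from about 0.425 to 1.025 m from the base axis. Payload 3.6 kg.
Tool frame: the origin (TCP) lies at the very end of the fingers, on their centre line; the grasp point (between the pads) lies 19 mm behind it; z points along the fingers, x is the direction in which the jaws open and shut, and the axes are right-handed (so a half turn about z gives the same grasp; the last joint's range is limited). The gripper opens to 85 mm and grips with 20 to 120 N. Pads are 22 mm wide; open, the fingers measure 114 mm over their backs; the gripper's body (76 mm by 85 mm) begins 54 mm behind the grasp point. The pads swing forward as they close: fully open they stand 13 mm farther back than shut.
Start: joints at [-1.357, 0.591, 0.048, 1.609, -0.033, 0.943, -0.034], TCP at [0.22, 0.691, 0.231] pointing down, gripper open.
Joint ranges: [-2.69, 2.69], [-0.47, 2.24], [-1.27, 1.36], [0.19, 2.51], [-1.53, 4.68], [0.08, 2.07], [-3.09, 3.09]. Speed limits (rad/s): [2.57, 2.57, 3.14, 3.14, 3.14, 3.14, 3.14].

### API

Orientations are given as a 3x3 rotation matrix whose columns are the frame's x, y, z axes.
In Python, from plant import manip, vision, hand_in gives the robot as it stands.
- The arm moves only by the tool arm_command, never from a script. Its argument "commands" is a list of rows, each a list of 6 numbers: the shift along the tool's x, y, z in mm, then the turn, a rotation vector about the tool's x, y, z in rad. In form: [[x, y, z, rx, ry, rz], ...]. A call has 1 to 20 rows; each row shifts and turns the commanded pose from where the row before left it, along the tool's axes as they then stand; what a row does not reach is not made up. A row lasts 1/8 s, in which the tool goes at most 62.5 mm and 10.7 degrees, less where a joint would pass 70% of its speed; a pose out of reach is approached as far as the arm can. A call with a gripper value outside its range is refused whole. "grip" is the closure, from -1 (fully open) to 1 (shut), set as the call begins (left out, the last holds). The fingers move at their own pace and stop on an object; "grip_force" is the grip in N (left out, the last holds). Time passes only in rows, so rows that do not move let the fingers close. It gives the time, the measured TCP pose, the force and the opening at its end, in the units of the state.
- manip.read_state(): the state, without advancing time (a new reading comes with each control period).
- vision.snapshot(name): name is "scene" or "top"; returns a dict with "pixels" (420x560x3 uint8, red, green, blue), "fovy" (degrees; the focal length in pixels is half the picture's height over the tangent of half this angle, whatever the lens; pixels are square), "cx", "cy" (the principal point, pixels), "dist" ([k1, k2, p1, p2, k3] as OpenCV has them; the pictures are not rectified), "rvec" (rotation vector, rad) and "tvec" (3), from world to camera coordinates, as OpenCV has them. Camera axes: x right, y down, z forward; pixel columns grow to the right and rows downward; lengths in m; the calibration is good to about 2 mm. A picture is of the moment at which its call begins. There is no depth.
- hand_in(): hands the job in, once; it reports no verdict.
The state is a dict: "time": time; "joint_pos": joint angles; "joint_vel": joint speeds; "joint_torque": joint torques, N m; "tool_pos": TCP position; "eef_rot": TCP orientation; "wrist_force": force on the tool from outside, world axes, zero at the start; "moment": the same for the moment, N m; "opening": finger opening in m.
Only numpy, scipy, OpenCV 4.12 (cv2) and the standard library are available. Lean on these libraries where they do the work, as an engineer would, in place of code of your own. Each camera call takes 0.05 s, during which the arm holds its last target. There are 200 camera calls.

## Working session

There is one attempt and no reset: what is moved stays moved. The work goes in short steps, Python scripts to look and compute and a tool call to move; the robot and the scene stay as the last step left them, time stands still between calls to the robot, and variables do not carry over. Pictures are saved under pics/ and viewed, about 8 in all and at most 12, crops included, and the job is handed in when it is done.

Besides the shell and the picture viewer there is one more tool, called after ">>>" by a JSON object that holds its "fn" and its "kwargs", one argument or row to a line. arm_command: Moves the arm, as the interface text tells. Its arguments: {"type":"object","properties":{"commands":{"type":"array","items":{"type":"array","items":{"type":"number"}}},"grip":{"type":"number"},"grip_force":{"type":"number"}},"required":["commands"]}

```bash
mkdir -p pics; cat > h.py <<'E'
import numpy as np, cv2, pickle
from plant import manip, vision, hand_in
def snap(n,f=None):
    s=vision.snapshot(n); f=f or n
    cv2.imwrite(f'pics/{f}.png',s['pixels'][:,:,::-1]); pickle.dump(s,open(f'pics/{f}.pkl','wb')); return s
def load(f): return pickle.load(open(f'pics/{f}.pkl','rb'))
def cam(s):
    h=s['pixels'].shape[0]; fl=h/2/np.tan(np.radians(s['fovy'])/2)
    K=np.array([[fl,0,s['cx']],[0,fl,s['cy']],[0,0,1]]); R=cv2.Rodrigues(np.array(s['rvec'],float))[0]
    return K,np.array(s['dist'],float),R,np.array(s['tvec'],float)
def ray(s,uv):
    K,d,R,t=cam(s); p=cv2.undistortPoints(np.array([[uv]],float),K,d)[0,0]
    return -R.T@t, R.T@np.array([*p,1])
def onz(s,uv,z):
    o,v=ray(s,uv); return o+v*(z-o[2])/v[2]
def tri(s1,a,s2,b):
    o1,v1=ray(s1,a);o2,v2=ray(s2,b)
    A=np.c_[v1,-v2]; k=np.linalg.lstsq(A,o2-o1,rcond=None)[0]
    p,q=o1+k[0]*v1,o2+k[1]*v2; return (p+q)/2,np.linalg.norm(p-q)
def proj(s,P):
    K,d,R,t=cam(s); return cv2.projectPoints(np.array(P,float).reshape(-1,1,3),np.array(s['rvec'],float),t,K,d)[0][:,0]
E
python3 - <<'E'
from h import *
a=snap('scene');b=snap('top')
for s in(a,b):
    K,d,R,t=cam(s);print(-R.T@t,R[2],K[0,0])
print(manip.read_state())
cv2.imwrite('pics/both.png',cv2.resize(np.vstack([a['pixels'],b['pixels']])[:,:,::-1],None,fx=.7,fy=.7))
E
```

```text
[ 1.2859611  -0.2235042   1.15061397] [-0.49569941  0.17272866 -0.85114447] 544.8705618983888
[0.46844009 0.04082943 1.11023477] [ 0.08626015  0.01159773 -0.99620514] 416.37160491094653
{'time': 0.1, 'joint_pos': array([-1.35648429,  0.59200825,  0.04828524,  1.60966667, -0.03334316,
        0.94271846, -0.03372231]), 'joint_vel': array([-4.17884793e-05, -3.32176268e-03,  2.08990272e-04, -2.82246028e-03,
       -7.86107028e-04,  2.75894229e-04, -2.52415087e-04]), 'joint_torque': array([ 4.48970270e-03, -5.49992716e+01,  1.55289877e+00, -1.98824036e+01,
        9.66376072e-03,  3.81984719e-03,  3.57850197e-06]), 'tool_pos': array([0.21940156, 0.69023464, 0.23027879]), 'eef_rot': array([[ 3.02926847e-01,  9.53013658e-01, -5.41813813e-04],
       [ 9.53011723e-01, -3.02927325e-01, -1.92120250e-03],
       [-1.99506243e-03,  6.56289008e-05, -9.99998008e-01]]), 'wrist_force': array([ 0.46295512, -0.33592888, -0.01108519]), 'moment': array([-0.01489109, -0.0141682 ,  0.03527605]), 'opening': 0.08532611640771043}
```

View pics/scene.png

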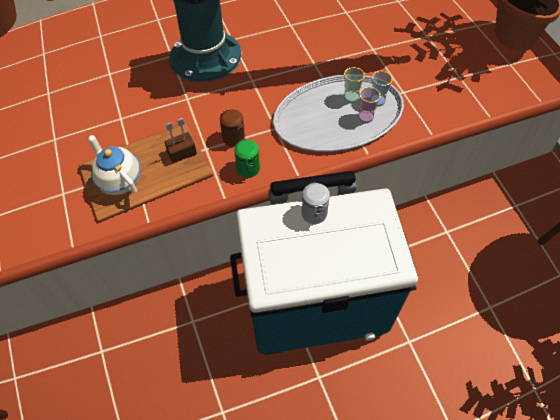

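View pics/top.png

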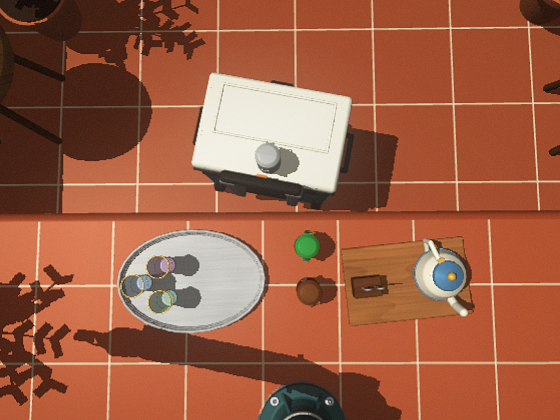

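Scene: canister top about (316,190) in the scene view and (267,154) in the top view. The tray is on the +y side with glasses at its far +y end. The orange button shows at about (262,176) in the top view. I'll take closer crops next.

```bash
python3 - <<'E'
from h import *
a=load('scene')['pixels'];b=load('top')['pixels']
A=cv2.resize(a[160:235,230:370],None,fx=5.7,fy=4,interpolation=2)
A=cv2.resize(a[160:235,230:370],None,fx=4,fy=4,interpolation=2)
B=cv2.resize(b[130:210,195:335],None,fx=4,fy=4,interpolation=2)
cv2.imwrite('pics/crop.png',np.vstack([A,B][:2])[:600,:,::-1])
# tray ellipse: low saturation mask on top
hsv=cv2.cvtColor(b,cv2.COLOR_RGB2HSV)
m=((hsv[...,1]<70)&(hsv[...,2]>60)).astype(np.uint8)*255; m[:212]=0;m[340:]=0;m[:,300:]=0
m=cv2.morphologyEx(m,cv2.MORPH_CLOSE,np.ones((9,9)))
c=max(cv2.findContours(m,0,2)[0],key=cv2.contourArea); e=cv2.fitEllipse(cv2.convexHull(c)); print(e)
s=load('top'); 
h=cv2.convexHull(c)[:,0]; W=np.array([onz(s,p,.02)[:2] for p in h]); print(cv2.fitEllipse((W*1000).astype(np.float32)))
# canister grey in top; lid white
hs=cv2.cvtColor(b,cv2.COLOR_RGB2HSV)
m=((hs[...,1]<60)&(hs[...,2]>190)).astype(np.uint8)*255;m[212:]=0;m[:,:180]=0
c=max(cv2.findContours(m,0,2)[0],key=cv2.contourArea);print(cv2.minAreaRect(c),cv2.boxPoints(cv2.minAreaRect(c)))
E
```

```text
((169.07061767578125, 274.8340148925781), (127.95978546142578, 259.177978515625), 82.2780990600586)
((391.85516357421875, 343.0892333984375), (330.1958312988281, 673.1619262695312), 6.859513759613037)
((270.9615478515625, 130.93350219726562), (144.95974731445312, 95.9566879272461), 10.56101131439209) [[190.9159   164.81482 ]
 [208.50305   70.48361 ]
 [351.0072    97.052185]
 [333.42004  191.38339 ]]
```

View pics/crop.png

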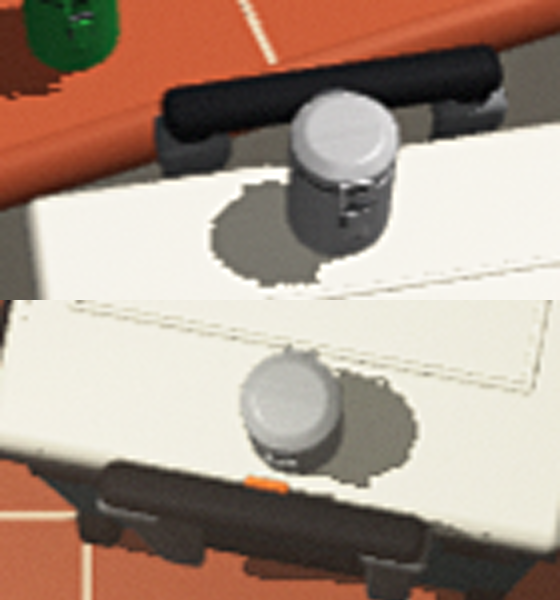

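The crop shows the canister lid disc centred at about (316.5,191.3) in the scene view and (267.8,154) in the top view. The bar ends are at scene (354.7,176.5)/(271.5,189.5) and top (220.8,175.8)/(301.3,190). The button is at top (261.8,176.3).

```bash
python3 - <<'E'
from h import *
a=load('scene');b=load('top')
for n,p,q in [('can top',(316.5,191),(267.7,154)),('bar+y',(354.2,176.5),(221,176)),('bar-y',(271.8,189.5),(301,189.5))]:
    print(n,*tri(a,p,b,q))
# lid corners : scene & top
P=[tri(a,(239,209),b,(333.4,191.4)),tri(a,(390,190),b,(193,166))];print('lid corners',P)
# button on z
for z in(.1,.15): print(z,onz(b,(261.7,176.2),z))
# tray fit using simple mask by colour distance
im=b['pixels'].astype(int); m=((im[...,0]-im[...,2])<60).astype(np.uint8)*255; m[:226]=0;m[335:]=0;m[:,272:]=0;m[:,:110]=0
m[(im.sum(2)<230)]=0
m=cv2.morphologyEx(m,cv2.MORPH_OPEN,np.ones((3,3)))
c=max(cv2.findContours(m,0,2)[0],key=cv2.contourArea);h=cv2.convexHull(c)[:,0]; print(h.min(0),h.max(0))
W=np.array([onz(b,p,.015)[:2] for p in h]);print('tray',cv2.fitEllipse((W*1000).astype(np.float32)))
im=a['pixels'].astype(int); m=((im[...,0]-im[...,2])<60).astype(np.uint8)*255; m[:70]=0;m[156:]=0;m[:,:270]=0;m[:,408:]=0
m[(im.sum(2)<230)]=0
m=cv2.morphologyEx(m,cv2.MORPH_OPEN,np.ones((3,3)))
c=max(cv2.findContours(m,0,2)[0],key=cv2.contourArea);h=cv2.convexHull(c)[:,0]; print(h.min(0),h.max(0))
W=np.array([onz(a,p,.015)[:2] for p in h]);print('tray',cv2.fitEllipse((W*1000).astype(np.float32)))
# tray rim nearest -y end height by two views
E
```

```text
can top [0.68000458 0.08145399 0.14243819] 0.0015415410729558753
bar+y [0.63804969 0.20060816 0.08319682] 0.001394780465686015
bar-y [0.60289264 0.00187967 0.08368388] 0.002581724707523907
lid corners [(array([ 0.60253864, -0.08278405,  0.04472261]), np.float64(0.0028682276879385673)), (array([0.67484252, 0.28558039, 0.03042153]), np.float64(0.0070716729826835936))]
0.1 [0.63386235 0.09732858 0.1       ]
0.15 [0.62567504 0.09453224 0.15      ]
[117 229] [265 333]
tray ((374.7833251953125, 286.8463134765625), (267.37994384765625, 388.6018981933594), 1.9612106084823608)
[273  70] [403 151]
tray ((369.02166748046875, 293.9421081542969), (276.0075378417969, 404.3802490234375), 8.64820671081543)
```

>>> {"fn": "arm_command", "kwargs": {
  "commands": [
    [-27.5, 39, 0, 0, 0, 0],
    [-27.5, 39, 0, 0, 0, 0],
    [-27.5, 39, 0, 0, 0, 0],
    [-27.5, 39, 0, 0, 0, 0],
    [-27.5, 39, 0, 0, 0, 0],
    [-27.5, 39, 0, 0, 0, 0],
    [-27.5, 39, 0, 0, 0, 0],
    [-27.5, 39, 0, 0, 0, 0],
    [-27.5, 39, 0, 0, 0, 0],
    [-27.5, 39, 0, 0, 0, 0],
    [-27.5, 39, 0, 0, 0, 0],
    [-27.5, 39, 0, 0, 0, 0],
    [-27.5, 39, 0, 0, 0, 0],
    [-27.5, 39, 0, 0, 0, 0],
    [-27.5, 39, 0, 0, 0, 0],
    [-28, 38, 0, 0, 0, 0],
    [0, 0, 0, 0, 0, -0.133],
    [0, 0, 0, 0, 0, 0]
  ],
  "grip": -1,
  "grip_force": 40
}}

```text
time: 2.35
tool_pos: [0.6797, 0.0817, 0.2307]
eef_rot: [[0.176, 0.984, -0.001], [0.984, -0.176, 0.0], [0.0, -0.001, -1.0]]
wrist_force: [-0.2, 0.6, 0.5]
opening: 0.0851
```

```bash
python3 - <<'E'
from h import *
a=load('scene');b=load('top')
print('tray rim -y end',tri(a,(273.5,120),b,(265,279)))
s=manip.read_state();p=s['tool_pos'];R=s['eef_rot'];print(p,R.round(3).tolist(),s['time'])
print('to can, tool mm',R.T@(np.array([.680,.0815,.077])-p)*1000)
E
```

```text
tray rim -y end (array([0.3805629 , 0.09044246, 0.05820002]), np.float64(0.0026716201484542775))
[0.67968269 0.08174257 0.23066068] [[0.176, 0.984, -0.001], [0.984, -0.176, 0.0], [0.0, -0.001, -1.0]] 2.35
to can, tool mm [ -0.19217065   0.55169033 153.66008506]
```

>>> {"fn": "arm_command", "kwargs": {
  "commands": [
    [0, 0, 30, 0, 0, 0],
    [0, 0, 30, 0, 0, 0],
    [0, 0, 20, 0, 0, 0],
    [0, 0, 0, 0, 0, 0]
  ]
}}

```text
time: 2.85
tool_pos: [0.6783, 0.0831, 0.1495]
eef_rot: [[0.174, 0.985, -0.004], [0.985, -0.174, -0.0], [-0.001, -0.004, -1.0]]
wrist_force: [-1.2, -0.2, 0.5]
opening: 0.0854
```

```bash
python3 - <<'E'
from h import *
a=snap('scene','s2');b=snap('top','t2')
A=cv2.resize(a['pixels'][110:240,230:370],None,fx=4,fy=4,interpolation=2)
B=cv2.resize(b['pixels'][70:210,200:340],None,fx=4,fy=4,interpolation=2)
cv2.imwrite('pics/c2.png',cv2.resize(np.hstack([A,B[:520]]),None,fx=.7,fy=.7)[:,:,::-1])
# tray ellipse centres per image, undistorted
a=load('scene');b=load('top');C=[]
for s,(r0,r1,c0,c1) in ((a,(70,156,270,408)),(b,(226,335,110,272))):
    im=s['pixels'].astype(int); m=((im[...,0]-im[...,2])<60).astype(np.uint8)*255; m[:r0]=0;m[r1:]=0;m[:,:c0]=0;m[:,c1:]=0; m[im.sum(2)<230]=0
    m=cv2.morphologyEx(m,cv2.MORPH_OPEN,np.ones((3,3)))
    h=cv2.convexHull(max(cv2.findContours(m,0,2)[0],key=cv2.contourArea))[:,0]
    for z in(.0,.015,.03,.045,.06):
        # only the -y part (no glasses)
        W=np.array([onz(s,p,z)[:2] for p in h]);e=cv2.fitEllipse((W[W[:,1]<.30]*1000).astype(np.float32));print(z,np.round([*e[0],*e[1],e[2]],1), W[:,0].min().round(4),W[:,0].max().round(4),W[:,1].min().round(4))
E
```

```text
0.0 [361.5 306.4 278.  422.6   3. ] 0.2228 0.5003 0.0957
0.015 [373.6 299.5 274.4 417.1   3. ] 0.2367 0.5106 0.0916
0.03 [385.6 292.5 270.8 411.5   3. ] 0.2506 0.5208 0.0874
0.045 [397.7 285.6 267.1 406.    3. ] 0.2644 0.5311 0.0832
0.06 [409.6 273.4 261.6 389.4   3.4] 0.2783 0.5413 0.0791
0.0 [373.5 294.2 271.4 403.3   1.9] 0.2374 0.5091 0.0945
0.015 [374.8 291.  267.8 398.3   1.9] 0.2405 0.5085 0.0938
0.03 [376.1 287.6 264.2 392.9   1.9] 0.2436 0.508 0.0931
0.045 [377.4 284.1 260.5 387.4   1.9] 0.2467 0.5074 0.0923
0.06 [378.6 281.3 257.  383.3   1.9] 0.2499 0.5069 0.0916
```

View pics/c2.png

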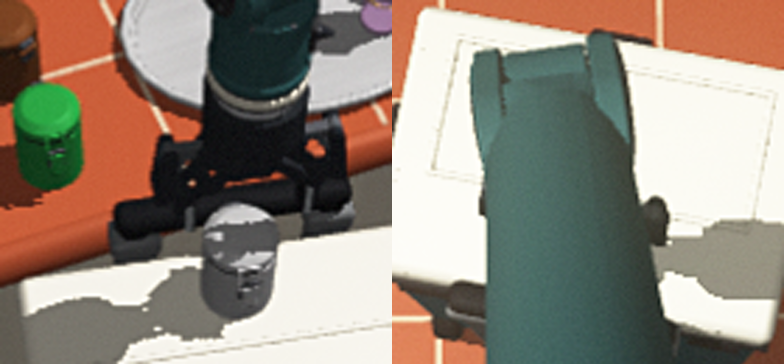

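The c2 picture shows the open fingers straddling the canister, with tips at about crop (190,235) and (305,230) and the canister top centre at (240,225). The tray centre is about (0.375,0.292), with its rim near z 0.016–0.02.

```bash
python3 - <<'E'
from h import *
a=load('s2');p=np.array([.6783,.0831,.1495]);x=np.array([.174,.985,0])
P=[p,p+.0425*x+[0,0,.013],p-.0425*x+[0,0,.013],[.68,.0815,.142],[.68,.0815,.052]]
print((proj(a,P)-[230,110])*2.8)
E
```

```text
[[242.74553802 219.65315759]
 [296.07261945 202.02958043]
 [190.50553874 218.82755109]
 [241.26035891 227.18540338]
 [236.16865036 286.4239334 ]]
```

>>> {"fn": "arm_command", "kwargs": {
  "commands": [
    [-1.3, 2, 20, 0, 0, 0],
    [0, 0, 20, 0, 0, 0],
    [0, 0, 16, 0, 0, 0],
    [0, 0, 9, 0, 0, 0],
    [0, 0, 7, 0, 0, 0],
    [0, 0, 0, 0, 0, 0],
    [0, 0, 0, 0, 0, 0]
  ]
}}

```text
time: 3.82
tool_pos: [0.6822, 0.0809, 0.0798]
eef_rot: [[0.174, 0.985, 0.001], [0.985, -0.174, 0.0], [0.0, 0.001, -1.0]]
wrist_force: [-0.5, 0.2, 0.0]
opening: 0.0851
```

>>> {"fn": "arm_command", "kwargs": {
  "commands": [
    [0, 0, 0, 0, 0, 0],
    [0, 0, 0, 0, 0, 0],
    [0, 0, 0, 0, 0, 0],
    [0, 0, 0, 0, 0, 0],
    [0, 0, 0, 0, 0, 0]
  ],
  "grip": 1,
  "grip_force": 40
}}

```text
time: 4.45
tool_pos: [0.6822, 0.0807, 0.0803]
eef_rot: [[0.174, 0.985, 0.001], [0.985, -0.174, 0.0], [0.0, 0.001, -1.0]]
wrist_force: [-1.4, -0.4, 5.2]
opening: 0.0611
```

>>> {"fn": "arm_command", "kwargs": {
  "commands": [
    [0, 0, -3, 0, 0, 0],
    [0, 0, -10, 0, 0, 0],
    [0, 0, -20, 0, 0, 0],
    [0, 0, -20, 0, 0, 0],
    [0, 0, -20, 0, 0, 0],
    [0, 0, -12, 0, 0, 0],
    [0, 0, 0, 0, 0, 0],
    [0, 0, 0, 0, 0, 0]
  ]
}}

```text
time: 5.45
tool_pos: [0.681, 0.0807, 0.1637]
eef_rot: [[0.174, 0.985, -0.001], [0.985, -0.174, -0.0], [-0.0, -0.001, -1.0]]
wrist_force: [-0.3, -0.3, -4.4]
opening: 0.0614
```

>>> {"fn": "arm_command", "kwargs": {
  "commands": [
    [4, -14, 0, 0, 0, 0],
    [7, -25, 0, 0, 0, 0],
    [7, -25, 0, 0, 0, 0],
    [7, -25, 0, 0, 0, 0],
    [7, -25, 0, 0, 0, 0],
    [7, -25, 0, 0, 0, 0],
    [7, -25, 0, 0, 0, 0],
    [7, -25, 0, 0, 0, 0],
    [7, -25, 0, 0, 0, 0],
    [7, -25, 0, 0, 0, 0],
    [7, -25, 0, 0, 0, 0],
    [7, -25, 0, 0, 0, 0],
    [7, -24, 0, 0, 0, 0],
    [0, 0, 0, 0, 0, 0],
    [0, 0, 0, 0, 0, 0]
  ]
}}

```text
time: 7.32
tool_pos: [0.3888, 0.2219, 0.1644]
eef_rot: [[0.173, 0.985, 0.0], [0.985, -0.173, 0.0], [0.0, 0.0, -1.0]]
wrist_force: [0.7, -1.4, -2.7]
opening: 0.0609
```

```bash
python3 - <<'E'
from h import *
a=snap('scene','s3');b=snap('top','t3')
A=cv2.resize(a['pixels'][20:180,250:420],None,fx=2.3,fy=2.3,interpolation=2)
B=cv2.resize(b['pixels'][190:350,100:270],None,fx=2.3,fy=2.3,interpolation=2)
cv2.imwrite('pics/c3.png',np.hstack([A,B])[:,:,::-1])
E
```

```text
(no output)
```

View pics/c3.png

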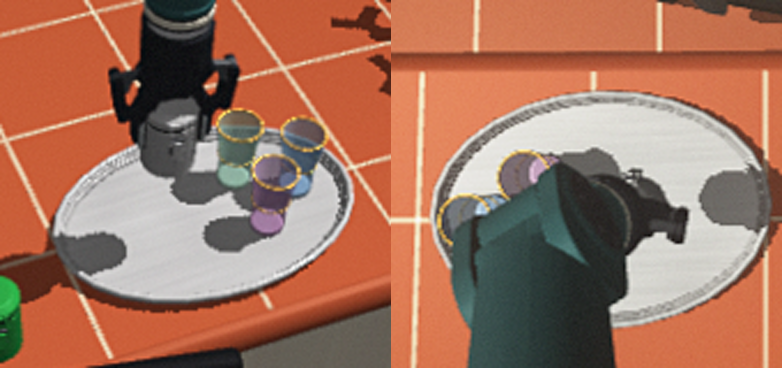

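The c3 picture shows the canister upright in the gripper above the open -y half, clear of the glasses. Lowering it now.

>>> {"fn": "arm_command", "kwargs": {
  "commands": [
    [0, 0, 10, 0, 0, 0],
    [0, 0, 20, 0, 0, 0],
    [0, 0, 20, 0, 0, 0],
    [0, 0, 20, 0, 0, 0],
    [0, 0, 20, 0, 0, 0],
    [0, 0, 12, 0, 0, 0],
    [0, 0, 8, 0, 0, 0],
    [0, 0, 5, 0, 0, 0],
    [0, 0, 5, 0, 0, 0],
    [0, 0, 0, 0, 0, 0],
    [0, 0, 0, 0, 0, 0]
  ]
}}

```text
time: 8.8
tool_pos: [0.3889, 0.222, 0.0446]
eef_rot: [[0.174, 0.985, 0.001], [0.985, -0.174, 0.0], [0.0, 0.0, -1.0]]
wrist_force: [0.0, 0.1, -4.1]
opening: 0.0607
```

```bash
python3 -c "
from h import *
s=manip.read_state();print(s['tool_pos'],s['wrist_force'],s['moment'])"
```

```text
[0.38889158 0.22201401 0.04456603] [ 7.97535312e-05  1.45767639e-01 -4.06398071e+00] [ 0.00036327 -0.03542834 -0.02232998]
```

>>> {"fn": "arm_command", "kwargs": {
  "commands": [
    [0, 0, 3, 0, 0, 0],
    [0, 0, 3, 0, 0, 0],
    [0, 0, 2, 0, 0, 0],
    [0, 0, 0, 0, 0, 0]
  ]
}}

```text
time: 9.3
tool_pos: [0.3886, 0.2218, 0.0361]
eef_rot: [[0.174, 0.985, -0.0], [0.985, -0.174, -0.0], [-0.0, -0.0, -1.0]]
wrist_force: [-0.0, 0.3, -3.8]
opening: 0.0608
```

>>> {"fn": "arm_command", "kwargs": {
  "commands": [
    [0, 0, 2, 0, 0, 0],
    [0, 0, 0, 0, 0, 0],
    [0, 0, 0, 0, 0, 0]
  ]
}}

```text
time: 9.68
tool_pos: [0.3888, 0.2219, 0.0351]
eef_rot: [[0.174, 0.985, 0.0], [0.985, -0.174, 0.0], [0.0, 0.0, -1.0]]
wrist_force: [-1.4, 0.1, 7.1]
opening: 0.0608
```

>>> {"fn": "arm_command", "kwargs": {
  "commands": [
    [0, 0, -1, 0, 0, 0],
    [0, 0, 0, 0, 0, 0]
  ]
}}

```text
time: 9.93
tool_pos: [0.3888, 0.2219, 0.0353]
eef_rot: [[0.174, 0.985, 0.0], [0.985, -0.174, 0.0], [0.0, 0.0, -1.0]]
wrist_force: [0.1, -0.6, -4.7]
opening: 0.0608
```

>>> {"fn": "arm_command", "kwargs": {
  "commands": [
    [0, 0, 0, 0, 0, 0],
    [0, 0, 0, 0, 0, 0],
    [0, 0, 0, 0, 0, 0],
    [0, 0, 0, 0, 0, 0],
    [0, 0, 0, 0, 0, 0],
    [0, 0, 0, 0, 0, 0]
  ],
  "grip": -1
}}

```text
time: 10.68
tool_pos: [0.3887, 0.2219, 0.0353]
eef_rot: [[0.174, 0.985, 0.0], [0.985, -0.174, -0.0], [0.0, 0.0, -1.0]]
wrist_force: [0.8, -0.2, -0.0]
opening: 0.0855
```

>>> {"fn": "arm_command", "kwargs": {
  "commands": [
    [0, 0, -10, 0, 0, 0],
    [0, 0, -20, 0, 0, 0],
    [0, 0, -30, 0, 0, 0],
    [0, 0, -35, 0, 0, 0],
    [0, 0, -40, 0, 0, 0],
    [0, 0, -35, 0, 0, 0],
    [0, 0, 0, 0, 0, 0],
    [0, 0, 0, 0, 0, 0]
  ]
}}

```text
time: 11.68
tool_pos: [0.3882, 0.2215, 0.2053]
eef_rot: [[0.174, 0.985, -0.0], [0.985, -0.174, -0.0], [-0.0, -0.0, -1.0]]
wrist_force: [-0.7, 0.7, -1.2]
opening: 0.0853
```

```bash
python3 - <<'E'
from h import *
a=snap('scene','s4');b=snap('top','t4')
A=cv2.resize(a['pixels'][165:225,255:375],None,fx=6,fy=6,interpolation=2)
B=cv2.resize(b['pixels'][165:205,210:310],None,fx=6,fy=6,interpolation=2)
B=cv2.copyMakeBorder(B,0,0,0,120,0)
cv2.imwrite('pics/c4.png',np.vstack([A,B])[:600,:,::-1])
for s,n in((a,'scene'),(b,'top')):
    im=s['pixels'].astype(int);m=((im[...,0]>180)&(im[...,1]>60)&(im[...,1]<150)&(im[...,2]<60)).astype(np.uint8)
    r=(slice(165,225),slice(255,375)) if n=='scene' else (slice(165,190),slice(240,285))
    z=np.zeros_like(m);z[r]=m[r];k,l,st,ce=cv2.connectedComponentsWithStats(z)
    print(n,[(st[i].tolist(),ce[i].round(1).tolist()) for i in range(1,k) if st[i][4]>3])
E
```

```text
scene [([255, 165, 43, 29, 583], [272.4, 175.6]), ([296, 165, 38, 12, 204], [310.1, 168.5]), ([334, 168, 5, 2, 5], [336.0, 168.4]), ([325, 171, 5, 3, 6], [326.7, 171.7]), ([318, 173, 6, 2, 7], [320.6, 173.6]), ([309, 185, 12, 4, 25], [314.2, 186.7])]
top []
```

View pics/c4.png

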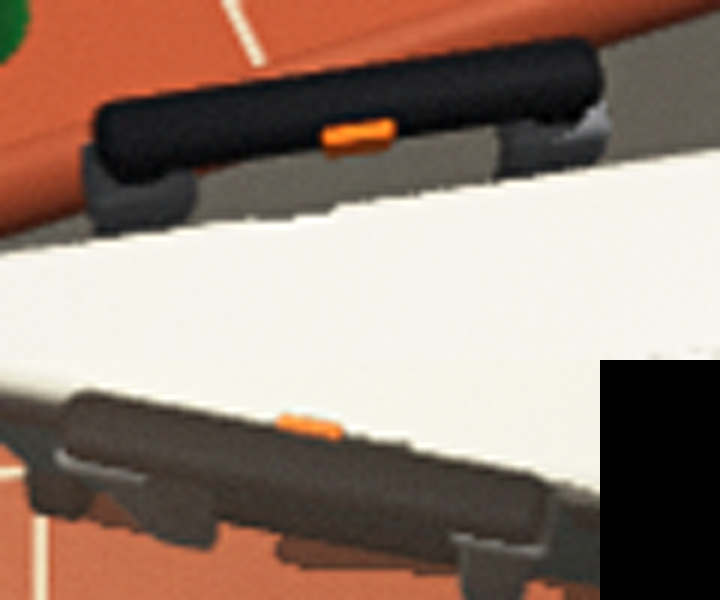

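The crop shows the button unobstructed, at scene (314.2,187) and top (261.2,175.6). The space behind the bar is free.

```bash
python3 - <<'E'
from h import *
a=load('s4');b=load('t4')
bt,e=tri(a,(314.2,186.9),b,(261.2,175.6));print('button',bt,e)
x=np.array([.985,-.174,0]);y=np.array([.174,.985,0])
for c in ([.620,.100,.088],[.617,.099,.088]):
  c=np.array(c)
  # bar outline corners at top face ends, projected into enlarged crop
  P=[c+sx*.015*x+sy*.1025*y+[0,0,sz*.012] for sy in(1,-1) for sx in(1,-1) for sz in(1,-1)]+[c+.02*x]
  print(((proj(a,P)-[255,165]+.42)*6).round().tolist());print(((proj(b,P)-[210,165]+.42)*6+[0,360]).round().tolist())
# canister
im=a['pixels'];cv2.imwrite('pics/c5.png',np.hstack([cv2.resize(a['pixels'][50:170,250:420],None,fx=2.3,fy=2.3),cv2.resize(b['pixels'][210:330,100:270],None,fx=2.3,fy=2.3)])[:,:,::-1])
E
```

```text
button [0.63662267 0.09822741 0.09061392] 0.0018084015517359645
[[611.0, 77.0], [604.0, 112.0], [591.0, 17.0], [585.0, 52.0], [98.0, 158.0], [100.0, 192.0], [85.0, 96.0], [87.0, 130.0], [359.0, 145.0]]
[[66.0, 386.0], [75.0, 396.0], [53.0, 458.0], [62.0, 466.0], [560.0, 469.0], [558.0, 477.0], [548.0, 541.0], [546.0, 548.0], [316.0, 420.0]]
[[605.0, 72.0], [599.0, 107.0], [586.0, 12.0], [580.0, 47.0], [93.0, 153.0], [95.0, 187.0], [80.0, 91.0], [82.0, 125.0], [353.0, 140.0]]
[[69.0, 393.0], [78.0, 403.0], [55.0, 465.0], [65.0, 473.0], [563.0, 476.0], [560.0, 485.0], [550.0, 548.0], [548.0, 555.0], [319.0, 428.0]]
```

View pics/c5.png

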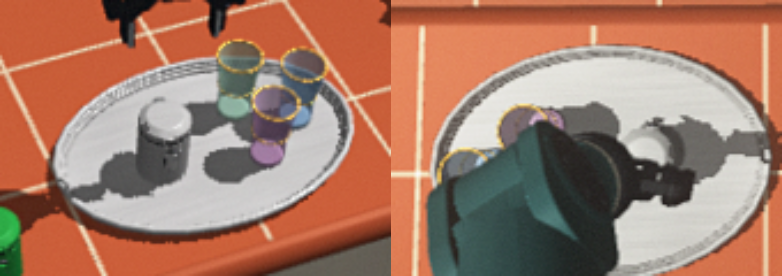

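The c5 picture shows the canister standing upright on the open half of the tray with the glasses undisturbed. Moving to the grip next.

>>> {"fn": "arm_command", "kwargs": {
  "commands": [
    [-8, 25, 0, 0, 0, 0],
    [-8, 25, 0, 0, 0, 0],
    [-8, 25, 0, 0, 0, 0],
    [-8, 25, 0, 0, 0, 0],
    [-8, 25, 0, 0, 0, 0],
    [-8, 25, 0, 0, 0, 0],
    [-8, 25, 0, 0, 0, 0],
    [-8, 25, 0, 0, 0, 0],
    [-8, 25, 0, 0, 0, 0],
    [-7, 25, 0, 0, 0, 0],
    [0, 0, 0, 0, 0, 0.1745],
    [0, 0, 0, 0, 0, 0.1745],
    [0, 0, 0, 0, 0, 0.1745],
    [0, 0, 0, 0, 0, 0.1745],
    [0, 0, 0, 0, 0, 0.1745],
    [0, 0, 0, 0, 0, 0.1745],
    [0, 0, 0, 0, 0, 0.1745],
    [0, 0, 0, 0, 0, 0.1745],
    [0, 0, 0, 0, 0, 0.1745],
    [0, 0, 0, 0, 0, 0]
  ]
}}

```text
time: 14.28
tool_pos: [0.6203, 0.1007, 0.2036]
eef_rot: [[0.985, -0.171, -0.003], [-0.171, -0.985, -0.002], [-0.003, 0.002, -1.0]]
wrist_force: [-1.1, -0.1, 0.5]
opening: 0.0854
```

```bash
python3 - <<'E'
from h import *
s=manip.read_state();p=s['tool_pos'];R=s['eef_rot'];print(p,R.round(3).tolist(),s['joint_pos'].round(2))
print('mm',R.T@(np.array([.6205,.1005,.065])-p)*1000)
E
```

```text
[0.62030457 0.10067393 0.20358332] [[0.985, -0.171, -0.003], [-0.171, -0.985, -0.002], [-0.003, 0.002, -1.0]] [-0.61  0.56  0.55  1.87 -0.38  0.82 -0.03]
mm [  0.57441915  -0.17277659 138.58226685]
```

>>> {"fn": "arm_command", "kwargs": {
  "commands": [
    [0, 0, 25, 0, 0, 0],
    [0, 0, 25, 0, 0, 0],
    [0, 0, 25, 0, 0, 0],
    [0, 0, 20, 0, 0, 0],
    [0, 0, 15, 0, 0, 0],
    [0, 0, 10, 0, 0, 0],
    [0, 0, 10, 0, 0, 0],
    [0, 0, 7, 0, 0, 0],
    [0, 0, 0, 0, 0, 0],
    [0, 0, 0, 0, 0, 0]
  ]
}}

```text
time: 15.52
tool_pos: [0.6215, 0.1006, 0.0687]
eef_rot: [[0.985, -0.174, 0.001], [-0.174, -0.985, 0.0], [0.001, -0.0, -1.0]]
wrist_force: [-0.2, 0.0, -0.2]
opening: 0.0855
```

>>> {"fn": "arm_command", "kwargs": {
  "commands": [
    [0, 0, 4, 0, 0, 0],
    [0, 0, 0, 0, 0, 0]
  ]
}}

```text
time: 15.78
tool_pos: [0.621, 0.1007, 0.0642]
eef_rot: [[0.985, -0.173, -0.0], [-0.173, -0.985, 0.0], [-0.0, -0.0, -1.0]]
wrist_force: [-0.9, 0.2, 0.2]
opening: 0.0855
```

>>> {"fn": "arm_command", "kwargs": {
  "commands": [
    [0, 0, 0, 0, 0, 0],
    [0, 0, 0, 0, 0, 0],
    [0, 0, 0, 0, 0, 0],
    [0, 0, 0, 0, 0, 0],
    [0, 0, 0, 0, 0, 0],
    [0, 0, 0, 0, 0, 0],
    [0, 0, 0, 0, 0, 0]
  ],
  "grip": 1,
  "grip_force": 40
}}

```text
time: 16.65
tool_pos: [0.6192, 0.101, 0.0645]
eef_rot: [[0.984, -0.176, -0.004], [-0.176, -0.984, 0.002], [-0.004, -0.001, -1.0]]
wrist_force: [-3.4, 0.9, 5.4]
opening: 0.0296
```

```bash
python3 - <<'E'
from h import *
s=manip.read_state();print({k:s[k] for k in('tool_pos','wrist_force','moment','opening')})
a=snap('scene','s6');B=cv2.resize(a['pixels'][120:230,230:380],None,fx=5,fy=5,interpolation=2)
cv2.imwrite('pics/c6.png',B[:,:,::-1])
E
```

```text
{'tool_pos': array([0.61919153, 0.10096726, 0.06453285]), 'wrist_force': array([-3.38353827,  0.93640692,  5.36309625]), 'moment': array([ 0.11633853,  0.75373715, -0.34447394]), 'opening': 0.029559398861650057}
```

View pics/c6.png

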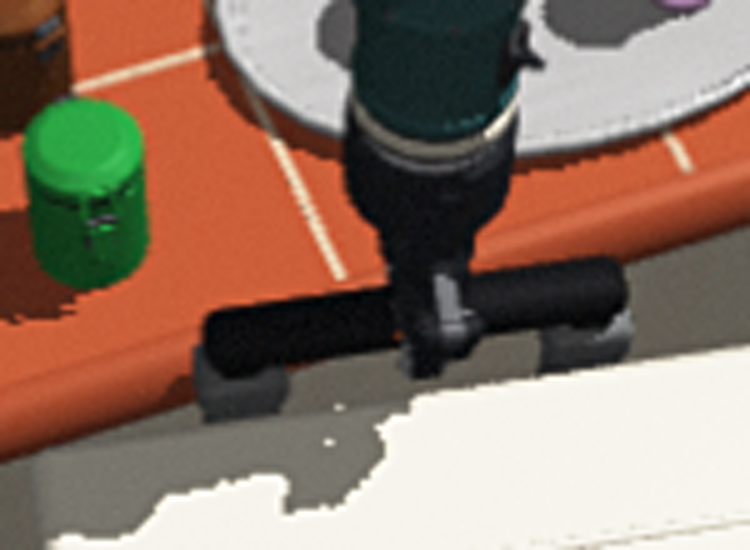

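The c6 picture shows the finger covering the button, at crop (440,340), with an opening of 29.6 mm, so the button is flush. I'll test with a small lift.

>>> {"fn": "arm_command", "kwargs": {
  "commands": [
    [0, 0, -2, 0, 0, 0],
    [0, 0, -3, 0, 0, 0],
    [0, 0, -4, 0, 0, 0],
    [0, 0, 0, 0, 0, 0]
  ]
}}

```text
time: 17.2
tool_pos: [0.6192, 0.1009, 0.0729]
eef_rot: [[0.985, -0.174, -0.004], [-0.174, -0.985, 0.001], [-0.004, 0.0, -1.0]]
wrist_force: [-4.8, 1.9, -4.8]
opening: 0.0297
```

>>> {"fn": "arm_command", "kwargs": {
  "commands": [
    [0, 0, -8, 0, 0, 0],
    [0, 0, -12, 0, 0, 0],
    [0, 0, -12, 0, 0, 0],
    [0, 0, -12, 0, 0, 0],
    [0, 0, -12, 0, 0, 0],
    [0, 0, -12, 0, 0, 0],
    [0, 0, -12, 0, 0, 0],
    [0, 0, -12, 0, 0, 0],
    [0, 0, -12, 0, 0, 0],
    [0, 0, -12, 0, 0, 0],
    [0, 0, -12, 0, 0, 0],
    [0, 0, -12, 0, 0, 0],
    [0, 0, -12, 0, 0, 0],
    [0, 0, -12, 0, 0, 0],
    [0, 0, -12, 0, 0, 0],
    [0, 0, -6, 0, 0, 0],
    [0, 0, 0, 0, 0, 0],
    [0, 0, 0, 0, 0, 0]
  ]
}}

```text
time: 19.45
tool_pos: [0.6192, 0.101, 0.2562]
eef_rot: [[0.985, -0.174, -0.003], [-0.174, -0.985, 0.002], [-0.004, -0.001, -1.0]]
wrist_force: [-6.2, 2.2, -4.8]
opening: 0.0293
```

Now raising it against the end stop.

>>> {"fn": "arm_command", "kwargs": {
  "commands": [
    [0, 0, -3, 0, 0, 0],
    [0, 0, -3, 0, 0, 0],
    [0, 0, -2, 0, 0, 0],
    [0, 0, 0, 0, 0, 0],
    [0, 0, 0, 0, 0, 0]
  ]
}}

```text
time: 20.08
tool_pos: [0.6192, 0.1009, 0.2637]
eef_rot: [[0.985, -0.174, -0.003], [-0.174, -0.985, 0.001], [-0.004, -0.001, -1.0]]
wrist_force: [-5.2, 2.2, -6.1]
opening: 0.0297
```

>>> {"fn": "arm_command", "kwargs": {
  "commands": [
    [0, 0, -2, 0, 0, 0],
    [0, 0, 0, 0, 0, 0],
    [0, 0, 0, 0, 0, 0]
  ]
}}

```text
time: 20.45
tool_pos: [0.6192, 0.1009, 0.2647]
eef_rot: [[0.985, -0.174, -0.004], [-0.174, -0.985, 0.001], [-0.004, 0.0, -1.0]]
wrist_force: [-4.5, 2.9, -10.3]
opening: 0.0296
```

>>> {"fn": "arm_command", "kwargs": {
  "commands": [
    [0, 0, -1, 0, 0, 0],
    [0, 0, 0, 0, 0, 0],
    [0, 0, 0, 0, 0, 0],
    [0, 0, 0, 0, 0, 0]
  ]
}}

```text
time: 20.95
tool_pos: [0.6192, 0.1009, 0.2647]
eef_rot: [[0.985, -0.174, -0.005], [-0.174, -0.985, -0.0], [-0.004, 0.001, -1.0]]
wrist_force: [-5.1, 2.2, -17.5]
opening: 0.0297
```

```bash
python3 - <<'E'
from h import *
s=manip.read_state();print({k:s[k] for k in('tool_pos','wrist_force','opening')})
a=snap('scene','s7');B=cv2.resize(a['pixels'][20:260,200:420],None,fx=2.5,fy=2.5,interpolation=2)
cv2.imwrite('pics/c7.png',B[:,:,::-1])
x=np.array([.985,-.174,0]);y=np.array([.174,.985,0]);c=np.array([.618,.101,.289])
print((proj(a,[c+k*.1025*y+[0,0,.012] for k in(1,-1)])-[200,20])*2.5)
E
```

```text
{'tool_pos': array([0.61916684, 0.10088476, 0.26470978]), 'wrist_force': array([ -5.11523325,   2.15923524, -17.54596642]), 'opening': 0.029688643985359794}
[[411.89323335 237.82243512]
 [169.03648274 272.70524184]]
```

View pics/c7.png

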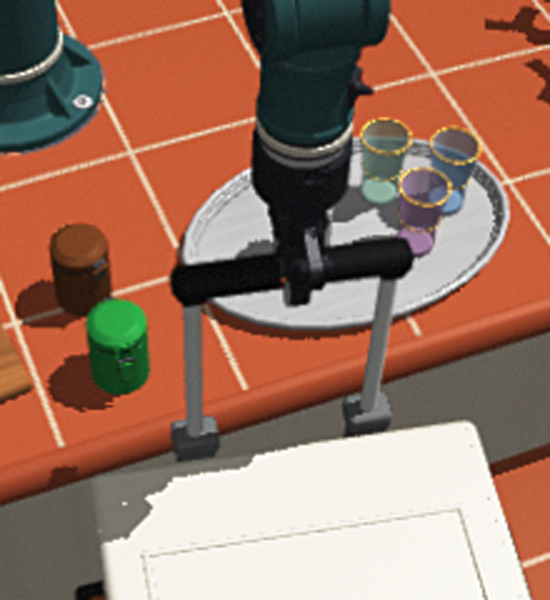

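The picture shows the handle fully extended, with bar ends at about (410,245) and (175,280) against the predicted (412,238) and (169,273). The TCP rose 200.2 mm and is held by the solid stop.

```bash
python3 -c "
from h import *
hand_in();s=manip.read_state();print(s['time'],s['tool_pos'],s['opening'],s['wrist_force'])"
```

```text
the job is handed in; nothing more can be done
the job is handed in; nothing more can be done
```

I moved the sugar canister onto the open half of the tray. Then I squeezed the release button, drew the handle up to its second stop, and handed the job in at about 21 s, still holding the grip with 40 N.

**Canister and glasses:** The canister was lowered until the wrist force showed contact, then let go. A picture right after that showed it upright, with the glasses looking undisturbed.

**Handle:** The fingers closed to about 29.6 mm on the 30 mm grip, so the button is flush. The tool rose 200.2 mm from where it gripped. The last 1 mm of commanded lift gave no movement and raised the pull from 10 to 17.5 N, so the handle is against its end stop.

**Final picture:** The bar ends were within about 3 pixels of where a 0.20 m rise puts them, and the glasses looked in place.

**Not confirmed:**
- In the final picture the arm hid the canister, so I last saw it just after releasing it.
- I judged the glasses only by eye. I never worked near the teapot and did not look at it again.
- My first measurement of the tray rim's height (58 mm) was wrong because the two points did not match. A second measurement from both views gave about 16 mm, and the contact at set-down agreed with the tray standing on the step.
- No reading was possible after handing in.

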